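# Clamp the paddle on the sloping work board

### The arm

A 6-joint arm with a two-finger parallel gripper is mounted at the origin on the work surface. World frame = base frame: x ahead of the robot, y to its left, z up, the work surface at z = 0. Lengths are in m, angles in degrees, forces in N, time in s.
With the tool pointing down it reaches from about 0.25 to 0.725 m from the base axis. Payload 9.7 kg.
Tool frame: the origin (TCP) lies at the very end of the fingers, on their centre line; the grasp point (between the pads) lies 19 mm behind it (bot.pinch_z is the distance from the TCP to the grasp point, in m); x points along the fingers, z is the direction in which the jaws open and shut, and the axes are right-handed (so a half turn about x gives the same grasp; the last joint's range is limited). The gripper opens to 85 mm and grips with 20 to 120 N. Pads are 22 mm wide; open, the fingers measure 114 mm over their backs; the gripper's body (76 mm by 85 mm) begins 54 mm behind the grasp point. The pads swing forward as they close: fully open they stand 13 mm farther back than shut.
Start: joints at [72.365, 4.979, 10.078, 95.1, 0, 90], TCP at [0.167, 0.524, 0.231] pointing down, gripper open.
Joint ranges: [-179.16, 179.16], [-48.56, 103.87], [-65.8, 70.77], [-126.05, 130.52], [-82.76, 87.17], [-180, 180]. Speed limits (degrees/s): [127.2, 127.2, 147.25, 180, 180, 180].

### API

Orientations are given as [roll, pitch, yaw] about the fixed x, y, z axes, in that order (R = Rz(yaw) Ry(pitch) Rx(roll)).
In Python, from workcell import bot gives the robot as it stands.
- The arm moves only by the tool play_rows, never from a script. Its argument "rows" is a list of rows, each a list of 3 entries, a list of its own where there are three numbers: the shift along the tool's x, y, z in cm, then the turn about the tool's x in degrees, then the finger opening in cm, from 0 to 8.54. A call has 1 to 12 rows; each row is the pose to reach, as a shift and turn from the pose commanded when the call began, along the tool's axes at that moment; what a row does not reach only later rows make up. A row lasts 1/12 s, in which the tool goes at most 41.7 mm and 7.16 degrees, less where a joint would pass 70% of its speed; a pose out of reach is approached as far as the arm can. A call with a gripper value outside its range is refused whole. The fingers move at their own pace and stop on an object; "squeeze" is the grip in N (left out, the last holds). Time passes only in rows, so rows that repeat a pose let the fingers close. It gives the time, the measured TCP pose, the force and the opening at its end, in the units of the state.
- bot.get_obs(): the state, without advancing time (a new reading comes with each control period).
- bot.camera(name): name is "scene" or "top"; returns (picture, depth): 480x640x3 uint8, blue, green, red; 480x640 float32, m along the optical axis (not along the pixel's ray), 0 where there is no reading.
- bot.camera_model(name): a dict with "fx", "fy", "cx", "cy" (pixels), "origin" and "attitude" of the camera in the world. Camera axes: x right, y down, z forward; pixel columns grow to the right and rows downward; lengths in m; the calibration is good to about 2 mm. A picture is of the moment at which its call begins. camera_model takes no time and is no camera call.
- bot.job_done(): hands the job in, once; it reports no verdict.
The state is a dict: "time": time; "q": joint angles; "qd": joint speeds; "joint_efforts": joint torques, N m; "ee_pos": TCP position; "tcp_rot": TCP orientation; "wrist_force": force on the tool from outside, world axes, zero at the start; "torque": the same for the moment, N m; "opening": finger opening in m.
Only numpy, scipy, OpenCV 4.12 (cv2) and the standard library are available. Lean on these libraries where they do the work, as an engineer would, in place of code of your own. Each camera call takes 0.05 s, during which the arm holds its last target.

### The job

Slide the wooden paddle along the ledge of the sloping work board, keeping it down on the board and not bumping the clamp's foot, until the middle of its blade is under the foot, with the blade's lower edge resting on the ledge. Then wind the clamp's crank clockwise until the rubber foot meets the blade and snug it by feel: firm enough to hold the paddle for carving, not so hard that it dents the wood. Let go of the crank and leave the cans and the dustpan where they are.

Things in the scene. Friction and masses are not known exactly. Their poses are not given: they have to be found in the camera images.
- board: Plywood carving board fixed on the bench, sloping 28 degrees with its low edge towards the robot; 225 mm up the slope, 480 mm along. Origin: middle of the low edge of its top face, 34 mm above the bench. x points up the slope, y along the ledge to the left, z square out of the board. A dark ledge, 10 mm high above the face, 20 mm wide, runs along the low edge (x from -20 to 0 mm).
- paddle: Flat wooden stirring paddle, loose, 0.2 to 0.4 kg, 14 mm thick throughout: blade 170 x 100 mm, straight handle 150 mm long and 28 mm wide on the blade's right (-y) end. It lies on the board, blade's lower edge on the ledge. Origin: centre of the blade's underside. x across the blade (up the slope), y along the paddle away from the handle, z out of its upper face.
- paddle_blade (a point): Centre of the paddle's blade, half-way through its thickness (7 mm above the board while it lies there); axes as the paddle's.
- paddle_grip (a point): On the paddle's handle (28 mm wide across x, 14 mm thick), 130 mm from the blade's centre towards the handle's end and 45 mm from the blade; half-way through the thickness. A good place to pinch across the handle, square to the board; the blade's lower edge lies 50 mm from its centre line, so the ledge is 36 mm clear of the handle.
- clamp_axis (a point): Where the clamp's screw axis meets the board's top face: 50 mm up the slope from the ledge, 90 mm left of the board's middle. Axes as the board's; the screw runs along z.  The clamp's post stands 118 mm further up the slope; its arm, 20 mm wide, overhangs the board 60 to 86 mm above it; the round boss on the axis is 36 mm across, 56 to 90 mm above the board.
- crank_hub (a point): Centre of the crank arm where it meets the screw, on the screw axis; it moves along the axis with the screw, always 94 mm above the foot's face. The crank arm (14 mm wide) carries the knob 50 mm off the axis.
- knob_grip (a point): Middle of the red knob on the crank's end, to be pinched: 22 mm across, 40 mm long, square to the board, spinning freely on its pin, so it can be carried round the circle (50 mm radius about the hub) without turning the tool. It is 30 mm higher along the screw than crank_hub; the knob's top is 18 mm above this point, the crank arm 26 mm below it.
- foot_face (a point): Centre of the underside of the clamp's black rubber foot (28 mm across, 10 mm tall) at the screw's lower end. At the start it hangs 20 to 26 mm above the board, so 6 to 12 mm above the top of a blade slid beneath it. It turns with the screw and its axes with it.
- foot: The rubber foot itself; origin and axes as foot_face. Once it meets the blade, the drag at the knob rises from about 1 N to 4 or 5 N within 0.2 rad, then by 5 to 10 N per rad, and the foot's press by 45 to 85 N per rad (8 N at the knob is a press of 35 to 60 N). Snug is some 0.5 to 1.2 rad past meeting; much more dents the wood.
- crank (a joint): Turn of the clamp's crank, rad; grows clockwise (seen from the knob, looking down the screw at the board), which drives the foot towards the board by 6 mm per full turn (0.955 mm/rad); 0 is backed right off. It runs freely with about 1 N at the knob, meets the 14 mm paddle at about 16.8 and stays where it is left. For the feel see the foot.
- can_green: Green drinks can, empty and light (16 g), 66 mm across, 115 mm tall, standing; origin at the centre of its underside. Bystander.
- can_plain: Bare aluminium drinks can, empty and light (16 g), 66 mm across, 115 mm tall, standing; origin at the centre of its underside. Bystander.
- can_crushed: Yellow can crushed flat, 68 mm across, 24 mm tall, on the bench in front of the ledge; origin at the centre of its underside. Bystander.
- dustpan: Steel dustpan, pan 200 x 230 mm and 55 mm high, with a handle away from the robot, flat on the bench to the right; origin at the centre of the pan's underside. Bystander.

How it is judged (in metres and radians):
On the way, in this order (a step that is already met when the one before it is completed fails the run):
1. the paddle lies on the board against the ledge with the middle of its blade under the foot, the foot still clear of it (y of paddle_blade in the frame of clamp_axis between -0.025 and 0.025 m and x of paddle_blade in the frame of clamp_axis between -0.006 and 0.009 m and z of paddle_blade in the frame of clamp_axis below 0.011 m and angle between the y axis of paddle_blade and the y axis of clamp_axis, either way round below 0.08 rad and contact force between foot and paddle below 0.5 N), for 0.2 s.
2. the foot is wound down onto the blade and presses on it with more than 20 N (y of paddle_blade in the frame of clamp_axis between -0.025 and 0.025 m and x of paddle_blade in the frame of clamp_axis between -0.006 and 0.009 m and z of paddle_blade in the frame of clamp_axis below 0.011 m and angle between the y axis of paddle_blade and the y axis of clamp_axis, either way round below 0.08 rad and contact force between foot and paddle above 20 N), for 0.2 s.
At the end, for the whole second after the job is handed in: The paddle lies still and flat on the board, lower edge on the ledge (within 9 mm), blade's centre within 25 mm of the screw axis along the ledge, and the foot presses on it with 20 to 140 N (all of step 2 and contact force between foot and paddle below 140 N and linear speed of paddle below 0.01 m/s); the robot touches nothing.
It fails at once if the clamp is over-tightened: the foot presses the paddle with more than 140 N (contact force between foot and paddle above 140 N).
It fails at once if the paddle bumps the clamp's foot with more than 4 N, or is clamped, while the blade's middle is not under the foot (contact force between foot and paddle above 4 N and not (y of paddle_blade in the frame of clamp_axis between -0.03 and 0.03 m)).
It fails at once if the paddle is lifted more than 20 mm off the board or falls off it (z of paddle_blade in the frame of clamp_axis above 0.027 m or z of paddle_blade in the frame of clamp_axis below -0.01 m).
It fails at once if a can or the dustpan is pushed more than 30 mm (distance of any of can_green, can_plain, can_crushed, dustpan from where it was at the start of the episode above 0.03 m).
It also fails if it takes over 70 s, if anything falls off the work surface, if the arm or the gripper's body presses on something with over 40 N, if the wrist force passes 120 N, or if a joint passes its speed limit or range.

## Working session

There is one attempt and no reset: what is moved stays moved. The work goes in short steps, Python scripts to look and compute and a tool call to move; the robot and the scene stay as the last step left them, time stands still between calls to the robot, and variables do not carry over. Pictures are saved under pics/ and viewed, and the job is handed in when it is done.

Besides the shell and the picture viewer there is one more tool, called after "Call:" in YAML: its name, and indented under it one key for each argument. play_rows: Moves the arm, as the interface text tells. Its arguments: {"type":"object","properties":{"rows":{"type":"array"},"squeeze":{"type":"number"}},"required":["rows"]}

```bash
ls; mkdir -p pics
python3 - <<'E'
from workcell import bot
import cv2,numpy as np
print(bot.get_obs())
for n in("scene","top"):
    im,d=bot.camera(n);cv2.imwrite(f"pics/{n}0.png",im);np.savez(f"{n}0.npz",im=im,d=d)
    print(bot.camera_model(n))
E
```

```text
pics
{'time': 0.0, 'q': array([ 7.23651269e+01,  5.01021078e+00,  1.00325957e+01,  9.50984476e+01,
       -7.04224753e-04,  9.00003640e+01]), 'qd': array([-0.07788467, -0.00429297, -0.10160768,  0.06117632, -0.04730171,
       -0.07910292]), 'joint_efforts': array([ 4.35034608e-04, -5.20386887e+01,  4.64805901e+01,  1.62800378e-02,
        1.63968907e-04, -4.58626715e-06]), 'ee_pos': array([0.1665551 , 0.52392999, 0.23057495]), 'tcp_rot': array([-179.46918013,   89.92393399, -107.10441678]), 'wrist_force': array([-1.15918836,  0.20380061, -0.44232697]), 'torque': array([0.03425347, 0.04055378, 0.01735884]), 'opening': 0.08550940955254949}
{'fx': 516.5988360809928, 'fy': 516.5988360809928, 'cx': 313.1098790340655, 'cy': 231.69158466315702, 'origin': array([0.954355  , 0.48886214, 1.14610274]), 'attitude': array([-145.3114771 ,    0.74388824,  146.10853661])}
{'fx': 611.2660807533216, 'fy': 611.2660807533216, 'cx': 318.2185422196323, 'cy': 241.06618571589914, 'origin': array([ 0.29355755, -0.10409594,  1.83678607]), 'attitude': array([-170.43814919,    1.0530233 ,  -90.50030807])}
```

View pics/scene0.png

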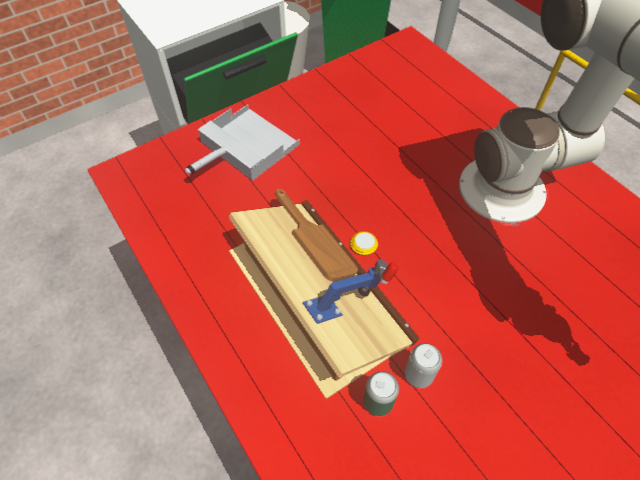

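View pics/top0.png

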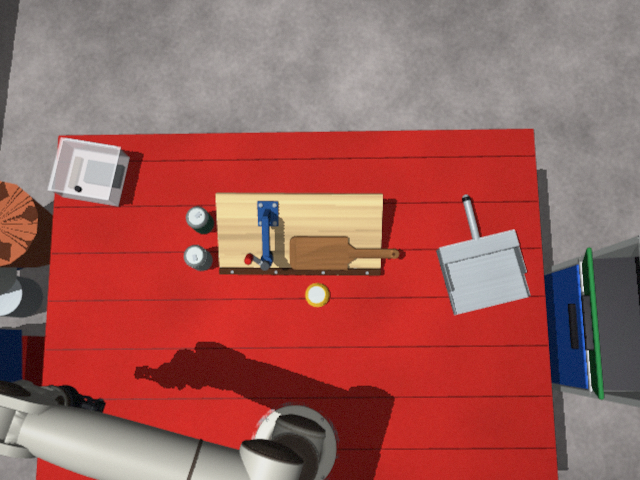

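```bash
cat > h.py <<'E'
import numpy as np,cv2
from scipy.spatial.transform import Rotation as R
from workcell import bot
def rpy(a): return R.from_euler('xyz',a,degrees=True).as_matrix()
def cloud(n,d):
    m=bot.camera_model(n);v,u=np.mgrid[:480,:640]
    p=np.stack([(u-m['cx'])/m['fx']*d,(v-m['cy'])/m['fy']*d,d],-1)
    return p@rpy(m['attitude']).T+m['origin']
def proj(n,P):
    m=bot.camera_model(n);c=(np.atleast_2d(P)-m['origin'])@rpy(m['attitude'])
    return c[:,:2]/c[:,2:]*m['fx']+[m['cx'],m['cy']]
def ray(n,u,v):
    m=bot.camera_model(n);return m['origin'],rpy(m['attitude'])@np.array([(u-m['cx'])/m['fx'],(v-m['cy'])/m['fy'],1])
E
python3 - <<'E'
from h import *
for n in("top","scene"):
    z=np.load(n+"0.npz");im,d=z['im'],z['d'];P=cloud(n,d)
    hsv=cv2.cvtColor(im,cv2.COLOR_BGR2HSV);H,S,V=[hsv[...,i].astype(int) for i in range(3)]
    w=(H>14)&(H<28)&(S>50)&(V>150)&(d>0)
    roi=np.zeros_like(w)
    if n=="top": roi[190:280,210:390]=1
    else: roi[190:400,220:425]=1
    w&=roi
    k=P[w];
    for it in range(3):
        c=k.mean(0);nn=np.linalg.svd(k-c,full_matrices=False)[2][2];nn*=np.sign(nn[2]);k=k[abs((k-c)@nn)<.006]
    print(n,len(k),w.sum(),c,nn,"slope",np.degrees(np.arccos(nn[2])),"res",((k-c)@nn).std(),"yaw",np.degrees(np.arctan2(-nn[1],-nn[0])))
    cv2.imwrite(f"pics/mask_{n}.png",w*255)
    # table
    t=(H<5)&(S>200)&(d>0);print("table z",np.median(P[t][:,2]))
z=np.load("top0.npz");im=z['im'];cv2.imwrite("pics/topzoom.png",cv2.resize(im[180:310,180:420],None,fx=3.3,fy=3.3,interpolation=cv2.INTER_CUBIC))
z=np.load("scene0.npz");im=z['im'];cv2.imwrite("pics/scenezoom.png",cv2.resize(im[180:420,220:450],None,fx=2.5,fy=2.5,interpolation=cv2.INTER_CUBIC))
E
```

```text
top 6930 8376 [ 0.64019331 -0.01565029  0.09863879] [-0.46773737  0.00867365  0.88382494] slope 27.89273725320786 res 0.0029883368238014067 yaw -1.0623629734965718
table z -0.0007311685234865362
scene 2004 12264 [0.57457258 0.02687954 0.06571363] [-0.35373785  0.02787918  0.93492903] slope 20.78331800467002 res 0.0023851386603283924 yaw -4.506343977225257
table z 0.0006688159544161465[ WARN:0@0.556] global loadsave.cpp:1063 imwrite_ Unsupported depth image for selected encoder is fallbacked to CV_8U.
```

View pics/topzoom.png

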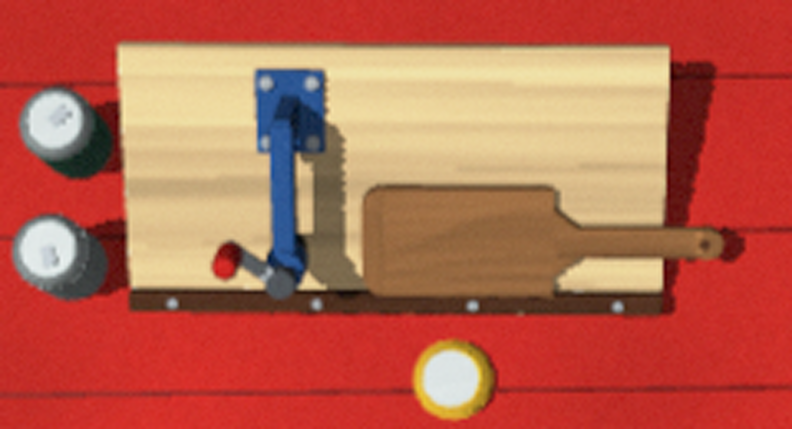

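View pics/scenezoom.png

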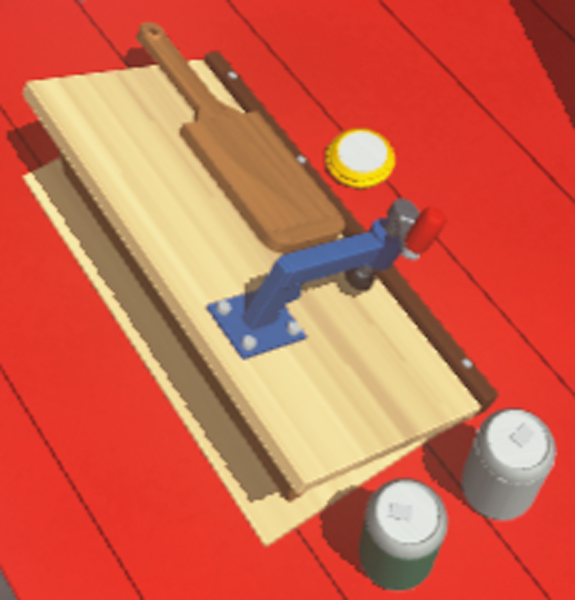

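Run:
```python
from h import *
def hit(n,u,v,z): 
    o,d=ray(n,u,v); return o+d*(z-o[2])/d[2]
f=lambda x,y:(180+x/3.3-.35,180+y/3.3-.35)
s=np.sin(np.radians(28));c=np.cos(np.radians(28))
TL=hit("top",*f(118,43),.034+.225*s);TR=hit("top",*f(669,46),.034+.225*s)
LL=hit("top",*f(130,310),.034-.02*s+.01*c);LR=hit("top",*f(662,312),.034-.02*s+.01*c)
g=lambda x,y:(220+x/2.5-.3,180+y/2.5-.3)
for a in(TL,TR,LL,LR):print(a.round(4))
print(np.linalg.norm(TL-TR),np.linalg.norm(LL-LR))
for a,b in((TL,TR),(LL,LR)):
    e=a-b;print("yaw",np.degrees(np.arctan2(-e[0],e[1])),"mid",(a+b)/2)
# scene top corners: right-far (25,88), near-left (297,488)
A=hit("scene",*g(25,86),.034+.225*s);B=hit("scene",*g(297,488),.034+.225*s);e=B-A
print("scene top",A,B,np.linalg.norm(e),np.degrees(np.arctan2(-e[0],e[1])),(A+B)/2)
A=hit("scene",*g(209,52),.034-.0*s+.01*c);B=hit("scene",*g(495,398),.034-.02*s+.01*c);print(A,B)
```

```text
[0.7237 0.2178 0.1396]
[ 0.7147 -0.2593  0.1396]
[0.5031 0.2223 0.0334]
[ 0.4961 -0.2564  0.0334]
0.47718165410730573 0.47870081394601344
yaw -1.0840380573193518 mid [ 0.71921104 -0.0207742   0.1396311 ]
yaw -0.8363610799293231 mid [ 0.49955859 -0.01703744  0.03344004]
scene top [ 0.71515944 -0.25463477  0.1396311 ] [0.72805502 0.21902313 0.1396311 ] 0.4738334152106777 -1.5595220980387763 [ 0.72160723 -0.01780582  0.1396311 ]
[ 0.50499247 -0.2534728   0.04282948] [0.5058164  0.22371866 0.03344004]
```

```bash
cat >> h.py <<'E'
yaw=np.radians(-1.0);s=np.sin(np.radians(28));c=np.cos(np.radians(28))
Bx=np.array([c*np.cos(yaw),c*np.sin(yaw),s]);By=np.array([-np.sin(yaw),np.cos(yaw),0]);Bz=np.cross(Bx,By)
B=np.stack([Bx,By,Bz],1);B0=np.array([.5215,-.0165,.034])
def w2b(P): return (np.asarray(P)-B0)@B
def b2w(p): return B0+B@np.asarray(p,float)
def hitb(n,u,v,zb):
    o,d=ray(n,u,v);o2=w2b(o);d2=B.T@d;return o2+d2*(zb-o2[2])/d2[2]
E
python3 - <<'E'
from h import *
f=lambda x,y:(180+x/3.3-.35,180+y/3.3-.35)
g=lambda x,y:(220+x/2.5-.3,180+y/2.5-.3)
for nm,p in dict(blade_left=(363,240),blade_UL=(375,185),blade_UR=(545,186),low=(460,296),UR=(557,195),hend=(723,243),hend_hi=(690,229),hend_lo=(690,257)).items():
    print(nm,(hitb("top",*f(*p),.014)*1000).round(1))
print('scene')
for nm,p in dict(blade_left=(278,250),right=(180,130),hend=(145,25)).items():
    print(nm,(hitb("scene",*g(*p),.014)*1000).round(1))
for n in("top","scene"):
    z=np.load(n+"0.npz");im,d=z['im'],z['d'];hsv=cv2.cvtColor(im,cv2.COLOR_BGR2HSV)
    P=w2b(cloud(n,d))
    m=(d>0)&((hsv[...,0]<6)|(hsv[...,0]>174))&(hsv[...,1]>150)&(P[...,2]>.08)&(abs(P[...,0]-.05)<.15)&(abs(P[...,1]-.09)<.1)
    v,u=np.nonzero(m);print(n,len(v),u.mean(),v.mean(),(np.median(P[m],0)*1e3).round(1),(P[m].min(0)*1e3).round(1),(P[m].max(0)*1e3).round(1))
    # all things above 100mm near
    m2=(d>0)&(P[...,2]>.1)&(abs(P[...,0]-.05)<.1)&(abs(P[...,1]-.09)<.1)&~m
    print("others",m2.sum(),(np.median(P[m2],0)*1e3).round(1),(P[m2].min(0)*1e3).round(1),(P[m2].max(0)*1e3).round(1))
    im2=im.copy()
    for p in([0,.24,0],[0,-.24,0],[.225,.24,0],[.225,-.24,0],[.05,.09,0],[.05,.09,.12]):
        q=proj(n,b2w(p))[0];cv2.circle(im2,(int(round(q[0])),int(round(q[1]))),1,(255,0,255),-1)
    a=im2[180:310,180:420] if n=="top" else im2[180:420,220:450]
    cv2.imwrite(f"pics/chk_{n}.png",cv2.resize(a,None,fx=2.5,fy=2.5,interpolation=cv2.INTER_NEAREST))
# knob: two-view triangulate
o=bot.get_obs();print(rpy(o['tcp_rot']).round(3),bot.pinch_z)
E
```

```text
blade_left [49.4 26.8 14. ]
blade_UL [100.7  15.5  14. ]
blade_UR [ 100.6 -133.8   14. ]
low [ -3.2 -59.2  14. ]
UR [  92.4 -144.4   14. ]
hend [  48.6 -291.6   14. ]
hend_hi [  61.5 -262.1   14. ]
hend_lo [  35.2 -263.    14. ]
scene
blade_left [96.2 29.6 14. ]
right [ 103.2 -134.8   14. ]
hend [  47.9 -288.7   14. ]
top 61 248.4262295081967 258.44262295081967 [ 83.7 127.9 161.8] [ 70.5 119.3 129.3] [ 89.1 137.3 173.5]
others 150 [ 57.   98.8 121.6] [ 34.1  76.6 105.6] [ 85.2 140.2 169.5]
scene 198 389.84343434343435 271.24747474747477 [ 83.  134.1 151.2] [ 34.1  79.9 122.5] [ 89.9 142.7 169.5]
others 169 [ 57.   96.9 122.2] [ 36.9  78.7 100.6] [ 86.5 138.6 143.1]
[[-0.    -0.953  0.303]
 [-0.001  0.303  0.953]
 [-1.    -0.    -0.001]] 0.0187
```

View pics/chk_top.png

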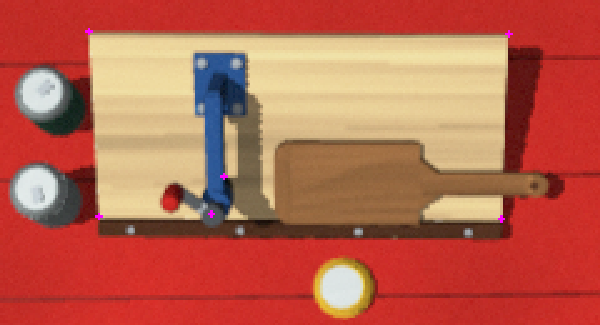

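View pics/chk_scene.png

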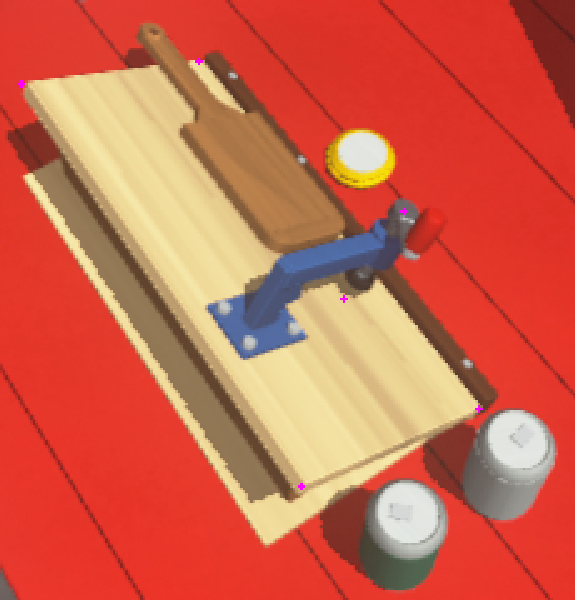

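```bash
cat >> h.py <<'E'
def shift(target):
    o=bot.get_obs();Rt=rpy(o['tcp_rot']);d=Rt.T@(np.asarray(target)-o['ee_pos']);h=np.degrees(np.arctan2(Rt[1,2],Rt[0,2]))
    want=np.degrees(np.arctan2(By[1],By[0]));return (d*100).round(2),"turn",round(h-want,2) and round(-(want-h),2)
E
python3 - <<'E'
from h import *
for y in(-.33,-.3,-.16):
    t=b2w([.053,y,.0035])-[.011,0,0];print(t.round(4),shift(t))
E
```

```text
[ 0.5499 -0.3472  0.062 ] (array([ 16.95, -62.92, -71.39]), 'turn', np.float64(-16.63))
[ 0.5504 -0.3172  0.062 ] (array([ 16.95, -62.06, -68.52]), 'turn', np.float64(-16.63))
[ 0.5529 -0.1773  0.062 ] (array([ 16.93, -58.06, -55.1 ]), 'turn', np.float64(-16.63))
```

Call:
play_rows:
  rows:
    - [[-3, -8, -9], -5, 2]
    - [[-3, -12, -13], -10, 0]
    - [[-3, -62.9, -71.4], -16.6, 0]
    - [[-3, -62.9, -71.4], -16.6, 0]
    - [[-3, -62.9, -71.4], -16.6, 0]
    - [[-3, -62.9, -71.4], -16.6, 0]
    - [[-3, -62.9, -71.4], -16.6, 0]
    - [[-3, -62.9, -71.4], -16.6, 0]
    - [[-3, -62.9, -71.4], -16.6, 0]
    - [[-3, -62.9, -71.4], -16.6, 0]
    - [[-3, -62.9, -71.4], -16.6, 0]
    - [[-3, -62.9, -71.4], -16.6, 0]

```text
time: 1.1
ee_pos: [0.368, 0.0663, 0.2541]
tcp_rot: [-73.0, 90.0, 16.0]
wrist_force: [1.1, 1.0, 0.7]
opening: -0.0003
```

Run:
```python
from h import *
print(bot.get_obs())
t=b2w([.053,-.33,.0035])-[.011,0,0];print(shift(t))
```

```text
{'time': 1.1, 'q': array([ 1.02078619e+01, -1.82098941e+01, -8.35695430e+00,  9.98232597e+01,
        2.99818816e-03,  1.12357883e+01]), 'qd': array([-7.60195769e+01,  1.30515568e+01,  1.01183628e+01, -3.01374520e+00,
       -3.71554737e-02, -7.54611577e+01]), 'joint_efforts': array([  9.93820578, -30.39312959,  44.21043277,   1.10144109,
        -0.09892333,   2.14597598]), 'ee_pos': array([0.36799077, 0.06627927, 0.2541052 ]), 'tcp_rot': array([-72.99595154,  89.97016881,  15.97612287]), 'wrist_force': array([1.10906305, 1.02156008, 0.65193443]), 'torque': array([ 0.03136086, -0.04269448,  0.03378159]), 'opening': -0.00026140383609610604}
(array([ 19.22, -18.92, -41.02]), 'turn', np.float64(-0.03))
```

Call:
play_rows:
  rows:
    - [[0, -17.5, -38], 0, 0]
    - [[0, -17.5, -38], 0, 0]
    - [[0, -17.5, -38], 0, 0]
    - [[0, -17.5, -38], 0, 0]
    - [[0, -17.5, -38], 0, 0]
    - [[0, -17.5, -38], 0, 0]
    - [[0, -17.5, -38], 0, 0]
    - [[0, -17.5, -38], 0, 0]
    - [[0, -17.5, -38], 0, 0]
    - [[0, -17.5, -38], 0, 0]
    - [[0, -17.5, -38], 0, 0]
    - [[0, -17.5, -38], 0, 0]

```text
time: 2.1
ee_pos: [0.5362, -0.3167, 0.2511]
tcp_rot: [61.5, 89.8, 150.3]
wrist_force: [-0.3, 1.1, 0.3]
opening: 0.0002
```

Run:
```python
from h import *
t=b2w([.053,-.33,.0035])-[.011,0,0];print(shift(t))
im,d=bot.camera("scene");cv2.imwrite("pics/s1.png",im)
im,d=bot.camera("top");cv2.imwrite("pics/t1.png",im[150:400,150:550])
```

```text
(array([18.9 , -1.51, -3.07]), 'turn', np.float64(-0.18))
```

View pics/s1.png

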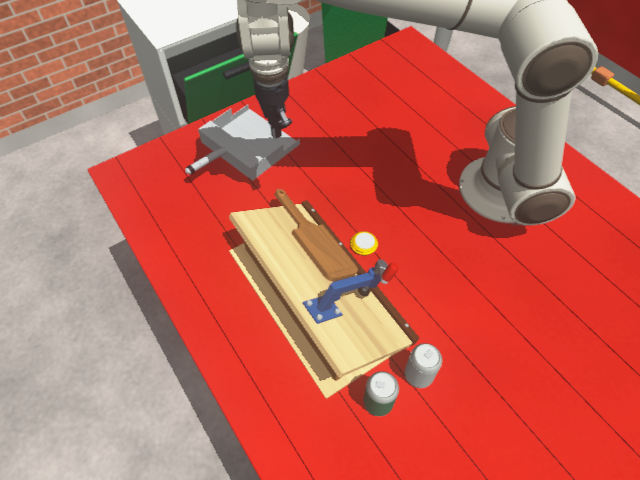

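Call:
play_rows:
  rows:
    - [[0, -1.5, -3.1], 0, 0]
    - [[4, -1.5, -3.1], 0, 0]
    - [[8, -1.5, -3.1], 0, 0]
    - [[12, -1.5, -3.1], 0, 0]
    - [[15, -1.5, -3.1], 0, 0]
    - [[17.5, -1.5, -3.1], 0, 0]
    - [[18.9, -1.5, -3.1], 0, 0]
    - [[18.9, -1.5, -3.1], 0, 0]
    - [[18.9, -1.5, -3.1], 0, 0]

```text
time: 2.95
ee_pos: [0.5502, -0.3447, 0.066]
tcp_rot: [-99.6, 90.0, -10.6]
wrist_force: [0.0, -0.2, 0.7]
opening: -0.0001
```

Run:
```python
from h import *
o=bot.get_obs()
print((w2b(o['ee_pos'])*1000).round(1),o['ee_pos'],rpy(o['tcp_rot']).round(3),o['wrist_force'])
for y in (-.33,-.315,-.24,-.165):print(y,shift(b2w([.053,y,.0035])-[.011,0,0]))
im,d=bot.camera("scene");cv2.imwrite("pics/s2.png",cv2.resize(im[130:300,200:430],None,fx=3.3,fy=3.3,interpolation=cv2.INTER_CUBIC))
```

```text
[  45.5 -327.7   12.1] [ 0.55023395 -0.34473049  0.06603624] [[ 0.    -1.     0.017]
 [-0.     0.017  1.   ]
 [-1.    -0.    -0.   ]] [ 0.02806532 -0.21807189  0.69855558]
-0.33 (array([ 0.41,  0.03, -0.25]), 'turn', np.float64(0.04))
-0.315 (array([0.41, 0.03, 1.25]), 'turn', np.float64(0.04))
-0.24 (array([0.41, 0.02, 8.75]), 'turn', np.float64(0.04))
-0.165 (array([ 0.41,  0.02, 16.25]), 'turn', np.float64(0.04))
```

View pics/s2.png

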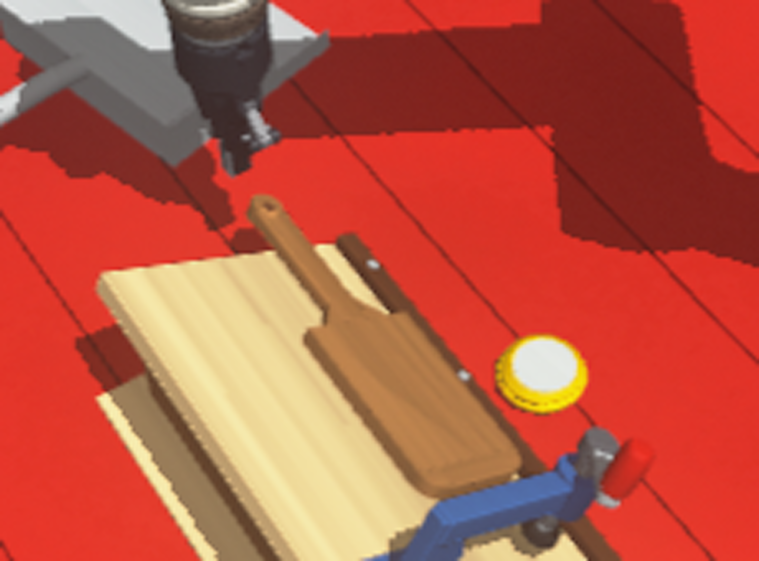

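Call:
play_rows:
  rows:
    - [[0, 0, 0], 0, 0]
    - [[0, 0, 0], 0, 0]
    - [[0, 0, 0.5], 0, 0]

```text
time: 3.25
ee_pos: [0.551, -0.3417, 0.0665]
tcp_rot: [-125.5, 89.9, -36.6]
wrist_force: [0.6, 0.2, 1.2]
opening: 0.0004
```

Call:
play_rows:
  rows:
    - [[0.4, 0, 0], 0, 0]
    - [[0.4, 0, 0.6], 0, 0]
    - [[0.4, 0, 1.2], 0, 0]
    - [[0.4, 0, 1.8], 0, 0]
    - [[0.4, 0, 2.4], 0, 0]
    - [[0.4, 0, 3.0], 0, 0]
    - [[0.4, 0, 3.6], 0, 0]
    - [[0.4, 0, 3.6], 0, 0]

```text
time: 3.92
ee_pos: [0.5513, -0.3038, 0.0612]
tcp_rot: [0.2, 90.0, 89.2]
wrist_force: [0.8, 0.1, 0.7]
opening: 0.0004
```

Run:
```python
from h import *
o=bot.get_obs()
print((w2b(o['ee_pos'])*1000).round(1),o['ee_pos'],o['wrist_force'])
for y in (-.24,-.165):print(y,shift(b2w([.053,y,.0035])-[.011,0,0]))
im,d=bot.camera("scene");cv2.imwrite("pics/s3.png",cv2.resize(im[130:300,200:430],None,fx=3.3,fy=3.3,interpolation=cv2.INTER_CUBIC))
```

```text
[  43.5 -286.7    7.7] [ 0.55125791 -0.30378698  0.06116906] [0.76110034 0.09363226 0.66923543]
-0.24 (array([-0.08,  0.06,  4.65]), 'turn', np.float64(0.01))
-0.165 (array([-0.08,  0.06, 12.15]), 'turn', np.float64(0.01))
```

View pics/s3.png

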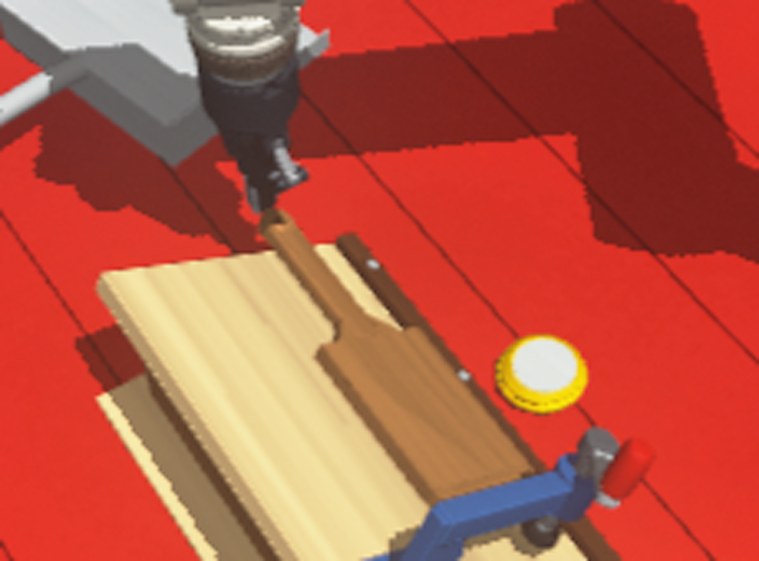

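Call:
play_rows:
  rows:
    - [[0, 0, 0.6], 0, 0]
    - [[0, 0, 1.2], 0, 0]
    - [[0, 0, 1.8], 0, 0]
    - [[0, 0, 2.4], 0, 0]
    - [[0, 0, 3.0], 0, 0]
    - [[0, 0, 3.6], 0, 0]
    - [[0, 0, 4.2], 0, 0]
    - [[0, 0, 4.8], 0, 0]
    - [[0, 0, 5.4], 0, 0]
    - [[0, 0, 6.0], 0, 0]
    - [[0, 0, 6.6], 0, 0]
    - [[0, 0, 6.6], 0, 0]

```text
time: 4.97
ee_pos: [0.5524, -0.2377, 0.0611]
tcp_rot: [3.2, 90.0, 92.2]
wrist_force: [0.6, -1.0, -0.6]
opening: -0.0006
```

Run:
```python
from h import *
o=bot.get_obs()
print((w2b(o['ee_pos'])*1000).round(1),o['ee_pos'],o['wrist_force'])
for y in (-.165,):print(y,shift(b2w([.053,y,.0035])-[.011,0,0]))
im,d=bot.camera("scene");cv2.imwrite("pics/s4.png",cv2.resize(im[150:330,200:430],None,fx=3.3,fy=3.3,interpolation=cv2.INTER_CUBIC))
im,d=bot.camera("top");cv2.imwrite("pics/t4.png",cv2.resize(im[180:310,180:420],None,fx=3.3,fy=3.3,interpolation=cv2.INTER_CUBIC))
```

```text
[  43.4 -220.6    7.6] [ 0.55241246 -0.23768412  0.06107858] [ 0.64472131 -1.01162929 -0.61321816]
-0.165 (array([-0.08,  0.06,  5.54]), 'turn', np.float64(0.02))
```

View pics/s4.png

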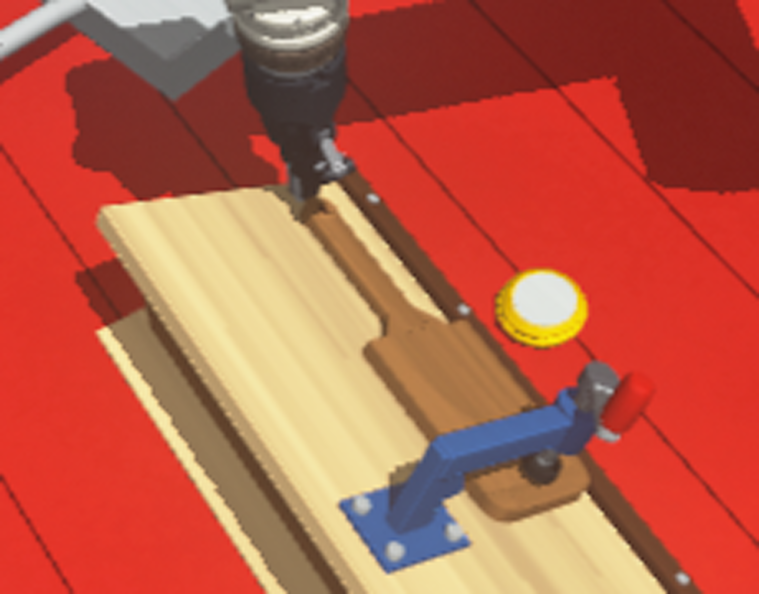

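View pics/t4.png

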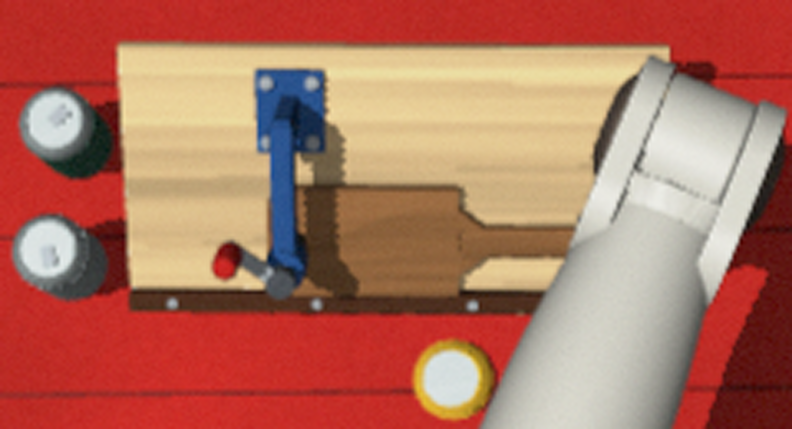

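Run:
```python
from h import *
f=lambda x,y:(180+x/3.3-.35,180+y/3.3-.35);g=lambda x,y:(200+x/3.3-.35,150+y/3.3-.35)
for p in((461,200),(400,186),(400,296)):print((hitb("top",*f(*p),.014)*1000).round(1))
for p in((366,346),(440,450),(490,515),(586,480)):print((hitb("scene",*g(*p),.014)*1000).round(1))
```

```text
[ 87.3 -60.1  14. ]
[99.9 -6.5 14. ]
[-3.5 -5.5 14. ]
[ 99.1 -54.1  14. ]
[103.4  47.6  14. ]
[103.1 107.8  14. ]
[  2.  104.6  14. ]
```

Call:
play_rows:
  rows:
    - [[0, 0, 0.6], 0, 0]
    - [[0, 0, 1.2], 0, 0]
    - [[0, 0, 1.8], 0, 0]
    - [[0, 0, 2.4], 0, 0]
    - [[0, 0, 3.0], 0, 0]
    - [[0, 0, 3.6], 0, 0]
    - [[0, 0, 4.2], 0, 0]
    - [[0, 0, 4.8], 0, 0]
    - [[0, 0, 5.4], 0, 0]
    - [[0, 0, 5.9], 0, 0]
    - [[0, 0, 6.3], 0, 0]
    - [[0, 0, 6.3], 0, 0]

```text
time: 6.07
ee_pos: [0.5536, -0.1751, 0.0611]
tcp_rot: [-2.0, 90.0, 87.0]
wrist_force: [-0.9, -0.6, -0.2]
opening: -0.0
```

Call:
play_rows:
  rows:
    - [[0, 0, -1], 0, 0]
    - [[0, 0, -4], 0, 0]
    - [[-2, 0, -5], 0, 0]
    - [[-6, 0, -5], 0, 0]
    - [[-10, 0, -5], 0, 0]
    - [[-14, 0, -5], 0, 0]
    - [[-18, 0, -5], 0, 0]
    - [[-18, 3, -5], 0, 0]

```text
time: 6.73
ee_pos: [0.5293, -0.228, 0.2508]
tcp_rot: [-109.4, 89.1, -20.3]
wrist_force: [-0.2, -0.3, 2.4]
opening: -0.0001
```

Run:
```python
from h import *
o=bot.get_obs()
print((w2b(o['ee_pos'])*1000).round(1),o['ee_pos'],o['wrist_force'])
im,d=bot.camera("scene");np.savez("scene5.npz",im=im,d=d);cv2.imwrite("pics/s5.png",cv2.resize(im[180:360,240:430],None,fx=3.3,fy=3.3,interpolation=cv2.INTER_CUBIC))
im,d=bot.camera("top");np.savez("top5.npz",im=im,d=d);cv2.imwrite("pics/t5.png",cv2.resize(im[180:310,180:420],None,fx=3.3,fy=3.3,interpolation=cv2.INTER_CUBIC))
```

```text
[ 111.9 -211.4  186.1] [ 0.52925148 -0.22804184  0.2508416 ] [-0.16819271 -0.29907256  2.42734059]
```

View pics/s5.png

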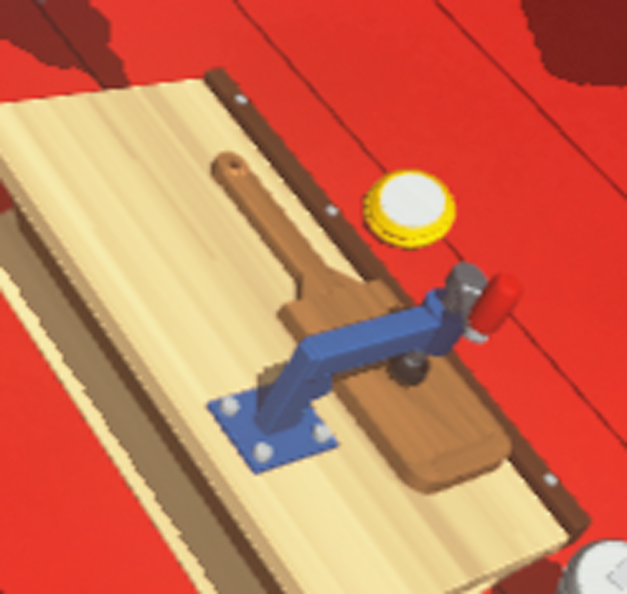

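View pics/t5.png

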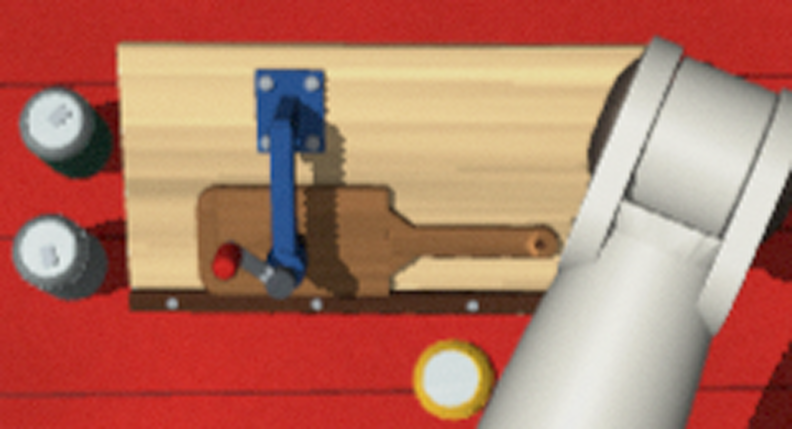

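Run:
```python
from h import *
f=lambda x,y:(180+x/3.3-.35,180+y/3.3-.35);g=lambda x,y:(240+x/3.3-.35,180+y/3.3-.35)
for p in((198,230),(392,200),(350,185),(380,296),(560,242)):print((hitb("top",*f(*p),.014)*1000).round(1))
for p in((280,312),(425,488),(213,162)):print((hitb("scene",*g(*p),.014)*1000).round(1))
rays=[]
for n in("top","scene"):
    z=np.load(n+"5.npz");im,d=z['im'],z['d'];hsv=cv2.cvtColor(im,cv2.COLOR_BGR2HSV);P=w2b(cloud(n,d))
    m=((hsv[...,0]<6)|(hsv[...,0]>174))&(hsv[...,1]>130)
    roi=np.zeros_like(m)
    if n=="top": roi[248:268,240:258]=1
    else: roi[255:290,376:402]=1; m&=(P[...,2]>.10)
    m&=roi
    cn,lab,st,ce=cv2.connectedComponentsWithStats(m.astype(np.uint8));i=1+np.argmax(st[1:,4]);mm=lab==i
    u,v=np.mean([st[i][0],st[i][0]+st[i][2]-1]),np.mean([st[i][1],st[i][1]+st[i][3]-1]);print(n,st[i],ce[i],(np.percentile(P[mm],[5,50,95],axis=0)*1e3).round(0).tolist())
    rays.append(ray(n,*ce[i]))
    a=im.copy();a[mm]=(255,0,0);x=[int(ce[i][0])-25,int(ce[i][1])-25]
    cv2.imwrite(f"pics/k_{n}.png",cv2.resize(np.hstack([im[x[1]:x[1]+50,x[0]:x[0]+50],a[x[1]:x[1]+50,x[0]:x[0]+50]]),None,fx=7,fy=7,interpolation=cv2.INTER_NEAREST))
(o1,d1),(o2,d2)=rays
t=np.linalg.lstsq(np.stack([d1,-d2],1),o2-o1,rcond=None)[0]
p,q=o1+d1*t[0],o2+d2*t[1];print("gap mm",np.linalg.norm(p-q)*1e3,"board",(w2b((p+q)/2)*1e3).round(1),"world",(p+q)/2)
r=w2b((p+q)/2)[:2]-[.05,.09];print("radius",np.hypot(*r)*1e3,"phi",np.degrees(np.arctan2(r[1],r[0])))
```

```text
[ 57.9 173.2  14. ]
[86.9  0.7 14. ]
[100.6  37.5  14. ]
[-3.7 12.4 14. ]
[  48.6 -147.7   14. ]
[102.1  10.4  14. ]
[ 93.8 174.   14. ]
[  60.5 -137.5   14. ]
top [244 254   9  11  73] [248.21917808 258.69863014] [[70.0, 121.0, 132.0], [82.0, 128.0, 160.0], [88.0, 138.0, 170.0]]
scene [382 260  17  22 201] [389.76119403 271.33333333] [[72.0, 123.0, 129.0], [84.0, 134.0, 151.0], [88.0, 141.0, 168.0]]
gap mm 0.9990152001943546 board [ 77.4 130.5 147.1] world [0.5230363  0.11396772 0.20017222]
radius 48.853971537943174 phi 55.94317027821232
```

View pics/k_top.png

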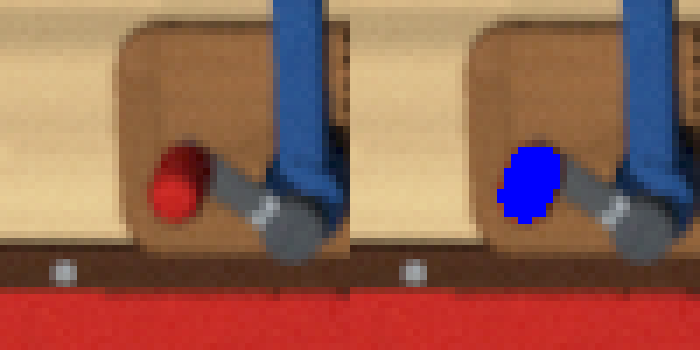

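View pics/k_scene.png

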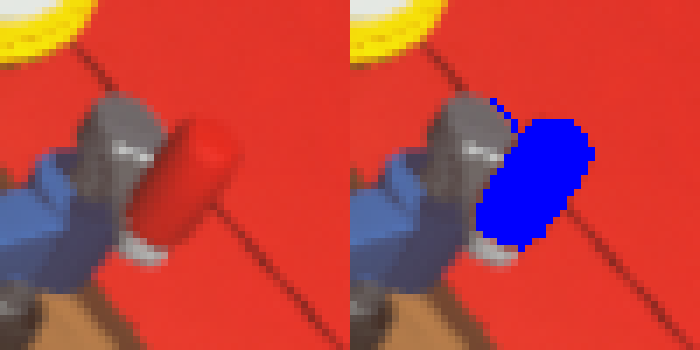

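Run:
```python
from h import *
t=b2w([.078,.131,.152])-[0,0,.0187]
print(t,shift(t),shift(t+[0,0,.06]), b2w([.078,.131,.167]),bot.get_obs()['opening'])
```

```text
[0.52129688 0.1145235  0.18612682] (array([ 5.76,  0.72, 34.12]), 'turn', np.float64(-0.09)) (array([-0.24,  0.7 , 34.11]), 'turn', np.float64(-0.09)) [0.51425588 0.1146464  0.21807103] 5.206160207918687e-06
```

Call:
play_rows:
  rows:
    - [[-2, 0.7, 3], 0, 3.8]
    - [[-2, 0.7, 7], 0, 3.8]
    - [[-2, 0.7, 11], 0, 3.8]
    - [[-2, 0.7, 15], 0, 3.8]
    - [[-2, 0.7, 19], 0, 3.8]
    - [[-2, 0.7, 23], 0, 3.8]
    - [[-2, 0.7, 27], 0, 3.8]
    - [[-2, 0.7, 31], 0, 3.8]
    - [[-2, 0.7, 33], 0, 3.8]
    - [[-2, 0.7, 34], 0, 3.8]
    - [[-2, 0.7, 34], 0, 3.8]
    - [[-2, 0.7, 34], 0, 3.8]

```text
time: 7.83
ee_pos: [0.5219, 0.1141, 0.2605]
tcp_rot: [111.7, 89.9, -159.3]
wrist_force: [-0.4, 0.5, -0.2]
opening: 0.0378
```

Run:
```python
from h import *
t=b2w([.078,.131,.152])-[0,0,.0187]
o=bot.get_obs();print(o['ee_pos'],o['wrist_force'],shift(t),o['opening'])
im,d=bot.camera("scene");cv2.imwrite("pics/s6.png",cv2.resize(im[180:360,280:450],None,fx=3.3,fy=3.3,interpolation=cv2.INTER_CUBIC))
```

```text
[0.52188438 0.11410538 0.26054015] [-0.36358483  0.52176295 -0.18864665] (array([7.44, 0.05, 0.04]), 'turn', np.float64(-0.01)) 0.03783889322522727
```

View pics/s6.png

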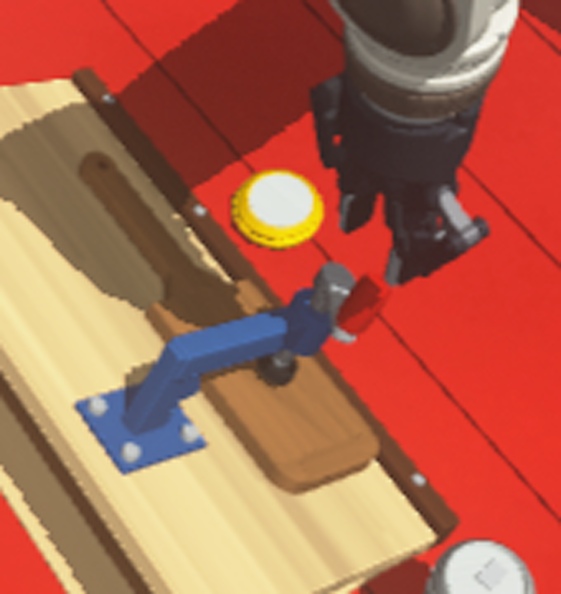

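Call:
play_rows:
  rows:
    - [[1.5, 0, 0], 0, 3.8]
    - [[3, 0, 0], 0, 3.8]
    - [[4.5, 0, 0], 0, 3.8]
    - [[6, 0, 0], 0, 3.8]
    - [[7, 0, 0], 0, 3.8]
    - [[7.4, 0, 0], 0, 3.8]
    - [[7.4, 0, 0], 0, 3.8]
    - [[7.4, 0, 0], 0, 3.8]

```text
time: 8.55
ee_pos: [0.5219, 0.1141, 0.1877]
tcp_rot: [-78.4, 90.0, 10.5]
wrist_force: [-0.5, 0.4, -0.1]
opening: 0.0379
```

Run:
```python
from h import *
t=b2w([.078,.131,.152])-[0,0,.0187]
o=bot.get_obs();print(o['ee_pos'],o['wrist_force'],shift(t),o['opening'])
im,d=bot.camera("scene");cv2.imwrite("pics/s7.png",cv2.resize(im[210:330,330:450],None,fx=5,fy=5,interpolation=cv2.INTER_CUBIC))
```

```text
[0.52194774 0.11407424 0.18765041] [-0.53224118  0.40013569 -0.086822  ] (array([0.15, 0.07, 0.04]), 'turn', np.float64(-0.08)) 0.037933343808435306
```

View pics/s7.png

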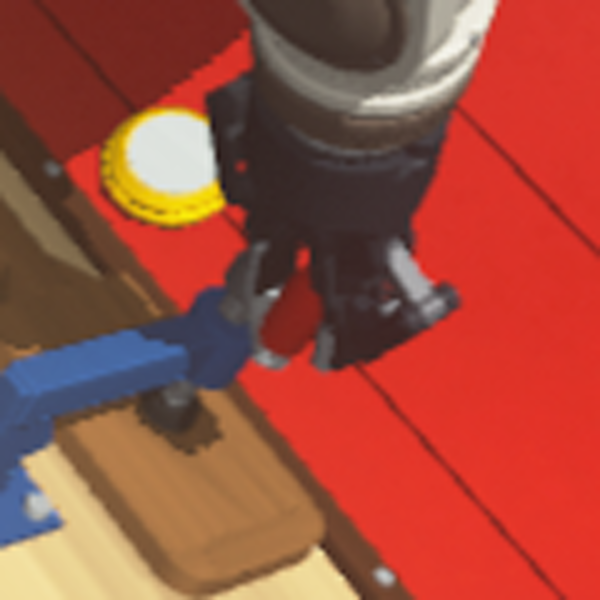

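Knob sits between the fingers. Close gently.

Call:
play_rows:
  rows:
    - [[0, 0, 0], 0, 3]
    - [[0, 0, 0], 0, 2.4]
    - [[0, 0, 0], 0, 1.8]
    - [[0, 0, 0], 0, 1.8]
    - [[0, 0, 0], 0, 1.8]
    - [[0, 0, 0], 0, 1.8]
  squeeze: 30

```text
time: 9.1
ee_pos: [0.5218, 0.1147, 0.1876]
tcp_rot: [-73.9, 90.0, 15.1]
wrist_force: [-2.1, -0.1, 5.4]
opening: 0.0209
```

Run:
```python
from h import *
o=bot.get_obs();G=o['ee_pos']+[0,0,.0187]
print(o['ee_pos'],o['wrist_force'],o['opening'],(w2b(G)*1000).round(1))
```

```text
[0.52178634 0.11465163 0.18764768] [-2.08436572 -0.14615756  5.41454581] 0.020941695287304857 [ 79.1 131.1 153.1]
```

```bash
cat >> h.py <<'E'
import json
def arc(phi0,step,n,r=5.0,lead=0):
    out=[];a=np.radians(phi0)
    for k in range(1,n+1):
        b=np.radians(phi0-step*k);dx=r*(np.cos(b)-np.cos(a));dy=r*(np.sin(b)-np.sin(a));dz=-.0955*np.radians(step*k)
        out.append([[round(-(dx*s+dz*c),2),round(-(dx*c-dz*s),2),round(dy,2)],0,1.8])
    return json.dumps(out)
E
python3 - <<'E'
from h import *
print(arc(55.3,10,9))
E
```

```text
[[[-0.3, -0.6, -0.56], 0, 1.8], [[-0.55, -1.11, -1.22], 0, 1.8], [[-0.74, -1.5, -1.97], 0, 1.8], [[-0.87, -1.78, -2.79], 0, 1.8], [[-0.93, -1.92, -3.65], 0, 1.8], [[-0.91, -1.93, -4.52], 0, 1.8], [[-0.83, -1.81, -5.38], 0, 1.8], [[-0.68, -1.56, -6.2], 0, 1.8], [[-0.46, -1.19, -6.96], 0, 1.8]]
```

Call:
play_rows:
  rows:
    - [[-0.3, -0.6, -0.56], 0, 1.8]
    - [[-0.55, -1.11, -1.22], 0, 1.8]
    - [[-0.74, -1.5, -1.97], 0, 1.8]
    - [[-0.87, -1.78, -2.79], 0, 1.8]
    - [[-0.93, -1.92, -3.65], 0, 1.8]
    - [[-0.91, -1.93, -4.52], 0, 1.8]
    - [[-0.83, -1.81, -5.38], 0, 1.8]
    - [[-0.68, -1.56, -6.2], 0, 1.8]
    - [[-0.46, -1.19, -6.96], 0, 1.8]
    - [[-0.46, -1.19, -6.96], 0, 1.8]

```text
time: 9.93
ee_pos: [0.532, 0.0436, 0.192]
tcp_rot: [21.3, 90.0, 110.2]
wrist_force: [-4.0, -1.5, 5.6]
opening: 0.0206
```

```bash
cat >> h.py <<'E'
def knob():
    o=bot.get_obs();G=w2b(o['ee_pos']+[0,0,.0187]);r=G[:2]-[.05,.09];ph=np.arctan2(r[1],r[0]);F=B.T@o['wrist_force']
    tan=np.array([np.sin(ph),-np.cos(ph)]);rad=np.array([np.cos(ph),np.sin(ph)])
    print("t",o['time'],"G",(G*1e3).round(1),"r",round(np.hypot(*r)*1e3,1),"phi",np.degrees(ph).round(1),"Fboard",F.round(1),"drag",-(F[:2]@tan).round(1),"Frad",(F[:2]@rad).round(1),"open",round(o['opening']*1e3,1))
E
python3 - <<'E'
from h import *
knob()
im,d=bot.camera("scene");cv2.imwrite("pics/s8.png",cv2.resize(im[210:330,300:450],None,fx=5,fy=5,interpolation=cv2.INTER_CUBIC))
print(arc(-34.7,18,12))
E
```

```text
t 9.9333 G [ 91.3  60.3 151.6] r 50.8 phi -35.7 Fboard [-0.9 -1.6  6.8] drag -1.8 Frad 0.2 open 20.6
[[[0.53, 0.94, -1.13], 0, 1.8], [[1.21, 2.14, -1.87], 0, 1.8], [[1.96, 3.49, -2.15], 0, 1.8], [[2.71, 4.84, -1.94], 0, 1.8], [[3.4, 6.07, -1.26], 0, 1.8], [[3.96, 7.06, -0.18], 0, 1.8], [[4.33, 7.7, 1.19], 0, 1.8], [[4.49, 7.93, 2.73], 0, 1.8], [[4.42, 7.73, 4.28], 0, 1.8], [[4.12, 7.12, 5.69], 0, 1.8], [[3.64, 6.15, 6.82], 0, 1.8], [[3.02, 4.92, 7.57], 0, 1.8]]
```

View pics/s8.png

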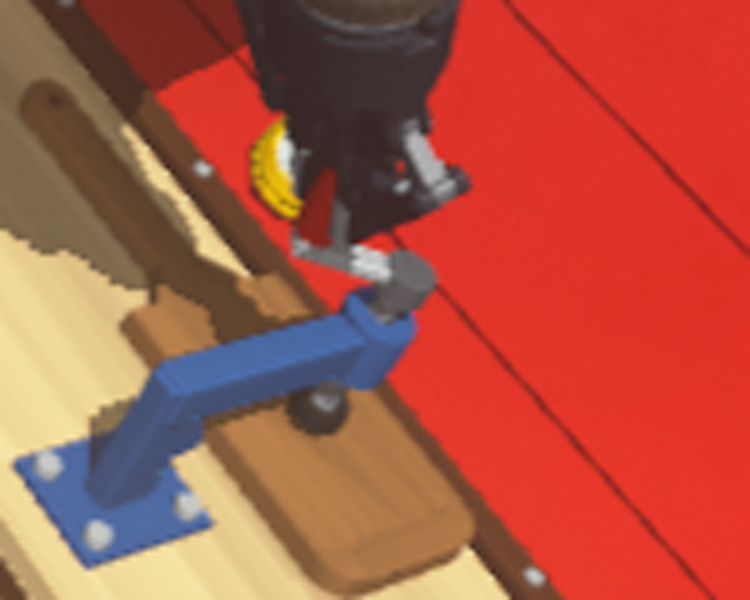

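Call:
play_rows:
  rows:
    - [[0.53, 0.94, -1.13], 0, 1.8]
    - [[1.21, 2.14, -1.87], 0, 1.8]
    - [[1.96, 3.49, -2.15], 0, 1.8]
    - [[2.71, 4.84, -1.94], 0, 1.8]
    - [[3.4, 6.07, -1.26], 0, 1.8]
    - [[3.96, 7.06, -0.18], 0, 1.8]
    - [[4.33, 7.7, 1.19], 0, 1.8]
    - [[4.49, 7.93, 2.73], 0, 1.8]
    - [[4.42, 7.73, 4.28], 0, 1.8]
    - [[4.12, 7.12, 5.69], 0, 1.8]
    - [[3.64, 6.15, 6.82], 0, 1.8]
    - [[3.02, 4.92, 7.57], 0, 1.8]

```text
time: 10.98
ee_pos: [0.4844, 0.1221, 0.1618]
tcp_rot: [118.8, 90.0, -152.2]
wrist_force: [-2.0, -3.4, 2.6]
opening: 0.0212
```

Run:
```python
from h import *
knob()
im,d=bot.camera("scene");cv2.imwrite("pics/s9.png",cv2.resize(im[210:330,300:450],None,fx=5,fy=5,interpolation=cv2.INTER_CUBIC))
print(arc(-250.7,10,12))
```

```text
t 10.9833 G [ 33.8 137.9 147.9] r 50.6 phi 108.7 Fboard [-0.5 -3.4  3.3] drag 1.6 Frad -3.1 open 21.2
[[[-0.38, -0.75, 0.22], 0, 1.8], [[-0.78, -1.53, 0.28], 0, 1.8], [[-1.17, -2.3, 0.19], 0, 1.8], [[-1.55, -3.05, -0.04], 0, 1.8], [[-1.9, -3.75, -0.42], 0, 1.8], [[-2.22, -4.38, -0.93], 0, 1.8], [[-2.49, -4.93, -1.55], 0, 1.8], [[-2.71, -5.37, -2.27], 0, 1.8], [[-2.86, -5.7, -3.07], 0, 1.8], [[-2.95, -5.89, -3.91], 0, 1.8], [[-2.96, -5.96, -4.78], 0, 1.8], [[-2.91, -5.89, -5.65], 0, 1.8]]
```

View pics/s9.png

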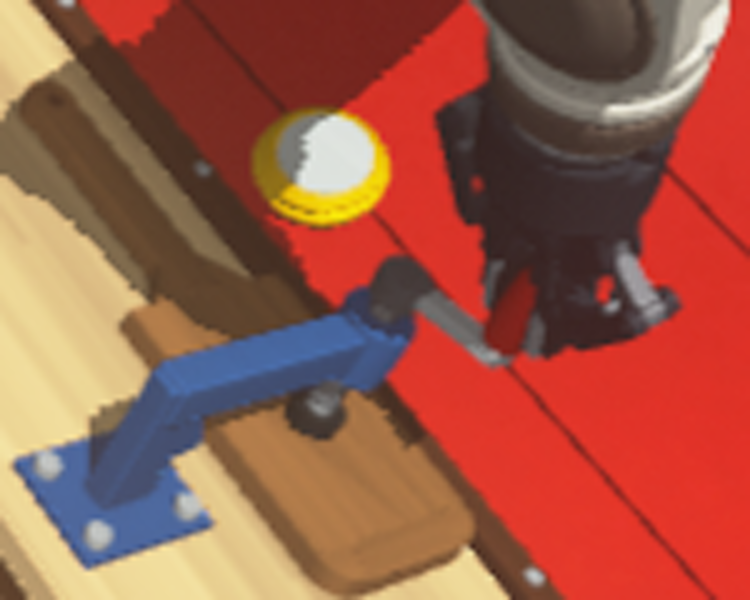

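Call:
play_rows:
  rows:
    - [[-0.38, -0.75, 0.22], 0, 1.8]
    - [[-0.78, -1.53, 0.28], 0, 1.8]
    - [[-1.17, -2.3, 0.19], 0, 1.8]
    - [[-1.55, -3.05, -0.04], 0, 1.8]
    - [[-1.9, -3.75, -0.42], 0, 1.8]
    - [[-2.22, -4.38, -0.93], 0, 1.8]

```text
time: 11.53
ee_pos: [0.5285, 0.1113, 0.1842]
tcp_rot: [17.0, 90.0, 106.0]
wrist_force: [-4.5, -0.1, 3.9]
opening: 0.0211
```

Run:
```python
from h import *
knob()
print(arc(-310.7,10,12))
```

```text
t 11.5333 G [ 83.5 127.9 147. ] r 50.6 phi 48.6 Fboard [-2.1 -0.2  5.5] drag 1.5 Frad -1.5 open 21.1
[[[-0.27, -0.55, -0.62], 0, 1.8], [[-0.49, -0.99, -1.34], 0, 1.8], [[-0.64, -1.31, -2.14], 0, 1.8], [[-0.73, -1.51, -2.98], 0, 1.8], [[-0.74, -1.57, -3.85], 0, 1.8], [[-0.69, -1.51, -4.72], 0, 1.8], [[-0.56, -1.31, -5.56], 0, 1.8], [[-0.37, -0.98, -6.34], 0, 1.8], [[-0.12, -0.54, -7.05], 0, 1.8], [[0.19, 0.0, -7.66], 0, 1.8], [[0.54, 0.63, -8.15], 0, 1.8], [[0.93, 1.33, -8.51], 0, 1.8]]
```

Turned 6.4 rad, drag ~1.5 N. Continue 60° at a time.

Call:
play_rows:
  rows:
    - [[-0.27, -0.55, -0.62], 0, 1.8]
    - [[-0.49, -0.99, -1.34], 0, 1.8]
    - [[-0.64, -1.31, -2.14], 0, 1.8]
    - [[-0.73, -1.51, -2.98], 0, 1.8]
    - [[-0.74, -1.57, -3.85], 0, 1.8]
    - [[-0.69, -1.51, -4.72], 0, 1.8]

```text
time: 12.03
ee_pos: [0.5427, 0.0635, 0.1912]
tcp_rot: [-34.4, 89.9, 54.6]
wrist_force: [-2.5, 1.5, 5.7]
opening: 0.021
```

Run:
```python
from h import *
knob()
print(arc(-370.7,10,6))
im,d=bot.camera("scene");cv2.imwrite("pics/s10.png",cv2.resize(im[240:320,320:420],None,fx=7,fy=7,interpolation=cv2.INTER_CUBIC))
```

```text
t 12.0333 G [100.1  80.3 146. ] r 51.0 phi -10.9 Fboard [0.4 1.4 6.2] drag 1.5 Frad 0.1 open 21.0
[[[0.13, 0.2, -0.84], 0, 1.8], [[0.32, 0.53, -1.62], 0, 1.8], [[0.57, 0.97, -2.33], 0, 1.8], [[0.88, 1.51, -2.94], 0, 1.8], [[1.23, 2.14, -3.43], 0, 1.8], [[1.62, 2.83, -3.79], 0, 1.8]]
```

View pics/s10.png

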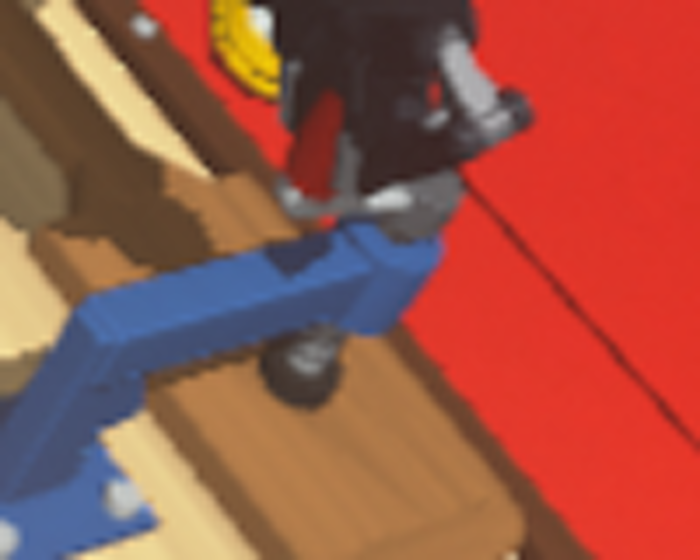

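Call:
play_rows:
  rows:
    - [[0.13, 0.2, -0.84], 0, 1.8]
    - [[0.32, 0.53, -1.62], 0, 1.8]
    - [[0.57, 0.97, -2.33], 0, 1.8]
    - [[0.88, 1.51, -2.94], 0, 1.8]
    - [[1.23, 2.14, -3.43], 0, 1.8]
    - [[1.62, 2.83, -3.79], 0, 1.8]

```text
time: 12.58
ee_pos: [0.5138, 0.026, 0.1754]
tcp_rot: [-73.7, 89.9, 15.3]
wrist_force: [-1.6, 0.4, 10.6]
opening: 0.0211
```

Run:
```python
from h import *
knob()
print(arc(-430.7,10,6))
```

```text
t 12.5833 G [ 67.8  42.4 145.3] r 50.8 phi -69.6 Fboard [ 3.6  0.3 10.1] drag 3.5 Frad 0.9 open 21.1
[[[0.41, 0.74, -0.22], 0, 1.8], [[0.83, 1.5, -0.28], 0, 1.8], [[1.26, 2.26, -0.19], 0, 1.8], [[1.66, 2.99, 0.04], 0, 1.8], [[2.05, 3.67, 0.42], 0, 1.8], [[2.39, 4.29, 0.93], 0, 1.8]]
```

Call:
play_rows:
  rows:
    - [[0.41, 0.74, -0.22], 0, 1.8]
    - [[0.83, 1.5, -0.28], 0, 1.8]
    - [[1.26, 2.26, -0.19], 0, 1.8]

```text
time: 12.83
ee_pos: [0.4919, 0.024, 0.1637]
tcp_rot: [-100.7, 89.7, -11.8]
wrist_force: [-0.8, -4.1, 16.4]
opening: 0.0207
```

Run:
```python
from h import *
knob()
print(arc(-460.7,10,6))
im,d=bot.camera("scene");cv2.imwrite("pics/s11.png",cv2.resize(im[240:320,320:420],None,fx=7,fy=7,interpolation=cv2.INTER_CUBIC))
```

```text
t 12.8333 G [ 42.9  40.  145.2] r 50.5 phi -98.0 Fboard [ 7.1 -4.1 14.9] drag 7.6 Frad 3.1 open 20.7
[[[0.41, 0.73, 0.24], 0, 1.8], [[0.79, 1.42, 0.61], 0, 1.8], [[1.14, 2.04, 1.12], 0, 1.8], [[1.44, 2.57, 1.75], 0, 1.8], [[1.68, 2.99, 2.47], 0, 1.8], [[1.87, 3.3, 3.26], 0, 1.8]]
```

View pics/s11.png

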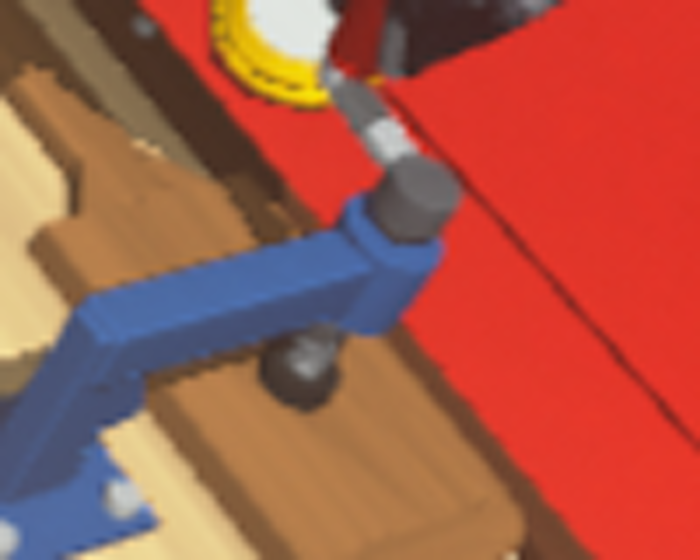

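Call:
play_rows:
  rows:
    - [[0, 0, 0], 0, 3.4]
    - [[0, 0, 0], 0, 3.4]
    - [[0, 0, 0], 0, 3.4]
    - [[0, 0, 0], 0, 3.4]
    - [[0, 0, 0], 0, 3.4]

```text
time: 13.3
ee_pos: [0.4909, 0.0249, 0.1613]
tcp_rot: [90.8, 90.0, 179.7]
wrist_force: [0.4, 0.1, 0.8]
opening: 0.0339
```

Run:
```python
from h import *
knob()
im,d=bot.camera("scene");cv2.imwrite("pics/s12.png",cv2.resize(im[230:320,320:430],None,fx=7,fy=6.6,interpolation=cv2.INTER_CUBIC))
im,d=bot.camera("top");cv2.imwrite("pics/t12.png",cv2.resize(im[230:290,230:310],None,fx=9,fy=9,interpolation=cv2.INTER_CUBIC))
```

```text
t 13.3 G [ 40.9  40.9 143.7] r 50.0 phi -100.5 Fboard [0.8 0.1 0.5] drag 0.7 Frad -0.2 open 33.9
```

View pics/s12.png

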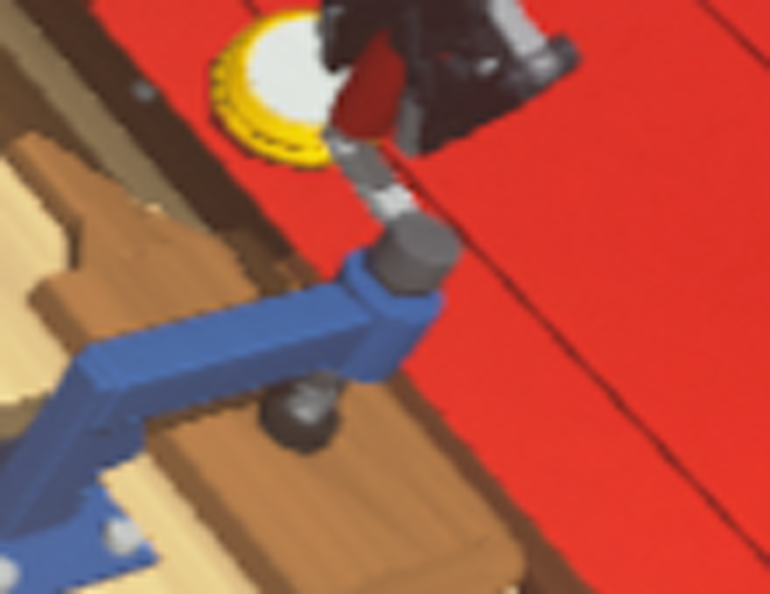

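View pics/t12.png

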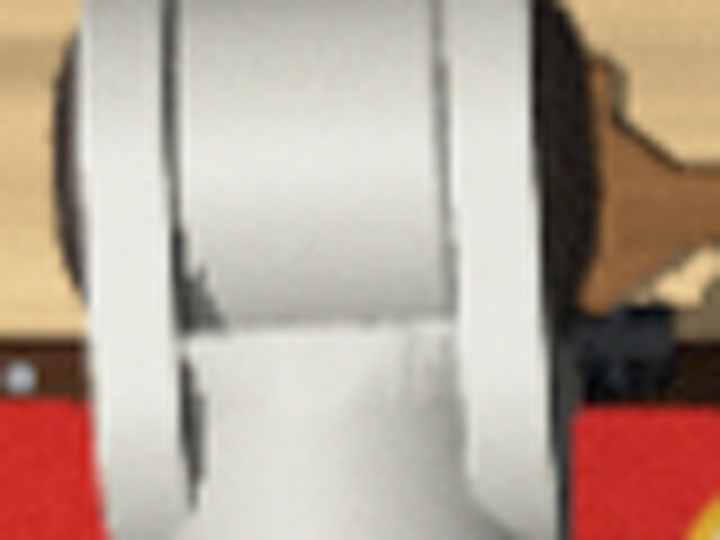

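Run:
```python
from h import *
import sys
im,d=bot.camera("scene");np.savez("scene13.npz",im=im,d=d)
th=np.linspace(0,2*np.pi,73)
def ring(z,r=.014):return proj("scene",np.array([b2w([.05+r*np.cos(t),.09+r*np.sin(t),z]) for t in th]))
for z in(.014,.016,.018,.020,.022,.024,.026):
    q=ring(z);print(z,"umin %.1f umax %.1f vmin %.1f vmax %.1f"%(q[:,0].min(),q[:,0].max(),q[:,1].min(),q[:,1].max()))
for f in("scene5","scene13"):
    im=np.load(f+".npz")['im'];a=im[280:305,350:378].max(2).astype(int)
    m=np.zeros(im.shape[:2],np.uint8);m[280:305,345:380]=(im[280:305,345:380].max(2)<75)
    v,u=np.nonzero(m);print(f,len(v),u.min(),u.max(),v.min(),v.max())
    print(a[:,12].tolist());
    crop=im[270:310,340:385];out=cv2.resize(crop,None,fx=8,fy=8,interpolation=cv2.INTER_NEAREST)
    for z,col in((.014,(0,255,0)),(.024,(255,0,255))):
        q=((ring(z)-[340,270]+.5)*8).astype(np.int32);cv2.polylines(out,[q],False,col,1)
    cv2.imwrite(f"pics/f_{f}.png",out)
a=cv2.imread("pics/f_scene5.png");b=cv2.imread("pics/f_scene13.png");cv2.imwrite("pics/f.png",np.hstack([a,b]))
```

```text
0.014 umin 354.3 umax 365.2 vmin 290.2 vmax 299.5
0.016 umin 354.7 umax 365.5 vmin 289.6 vmax 298.9
0.018 umin 355.0 umax 365.9 vmin 289.1 vmax 298.4
0.02 umin 355.4 umax 366.3 vmin 288.5 vmax 297.8
0.022 umin 355.8 umax 366.7 vmin 288.0 vmax 297.3
0.024 umin 356.2 umax 367.1 vmin 287.4 vmax 296.7
0.026 umin 356.5 umax 367.4 vmin 286.9 vmax 296.2
scene5 17 358 368 287 295
[172, 164, 130, 120, 119, 117, 114, 73, 91, 93, 81, 79, 76, 76, 75, 82, 99, 140, 164, 173, 182, 186, 187, 185, 184]
scene13 42 357 367 287 297
[168, 159, 126, 117, 115, 113, 113, 74, 89, 90, 114, 120, 133, 97, 77, 72, 72, 71, 114, 162, 176, 181, 181, 180, 179]
```

View pics/f.png

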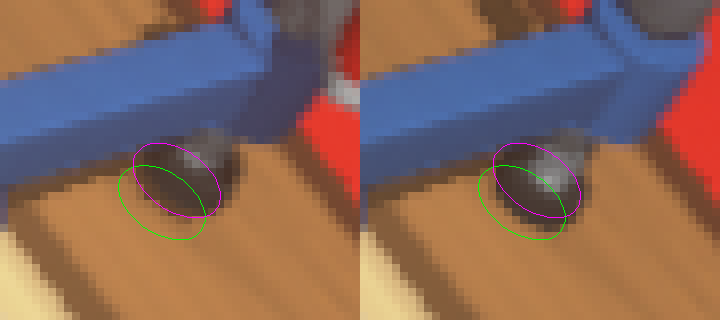

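Call:
play_rows:
  rows:
    - [[-0.1, 0, 0], 0, 2.8]
    - [[-0.2, 0, 0], 0, 2.2]
    - [[-0.2, 0, 0], 0, 1.8]
    - [[-0.2, 0, 0], 0, 1.8]
    - [[-0.2, 0, 0], 0, 1.8]
  squeeze: 25

```text
time: 13.87
ee_pos: [0.4908, 0.0247, 0.1638]
tcp_rot: [178.0, 90.0, -93.0]
wrist_force: [-0.7, -2.8, 0.7]
opening: 0.0212
```

Run:
```python
from h import *
knob();print(bot.get_obs()['wrist_force'])
print(arc(-460.7,7.5,12))
```

```text
t 13.8667 G [ 42.   40.6 145.8] r 50.0 phi -99.2 Fboard [-0.2 -2.8  0.9] drag 0.2 Frad 2.8 open 21.2
[-0.68138749 -2.76268015  0.70339745]
[[[0.31, 0.55, 0.16], 0, 1.8], [[0.6, 1.08, 0.41], 0, 1.8], [[0.88, 1.58, 0.73], 0, 1.8], [[1.14, 2.04, 1.12], 0, 1.8], [[1.37, 2.44, 1.58], 0, 1.8], [[1.57, 2.79, 2.1], 0, 1.8], [[1.74, 3.08, 2.66], 0, 1.8], [[1.87, 3.3, 3.26], 0, 1.8], [[1.96, 3.45, 3.89], 0, 1.8], [[2.02, 3.52, 4.54], 0, 1.8], [[2.03, 3.52, 5.19], 0, 1.8], [[2.0, 3.45, 5.84], 0, 1.8]]
```

Call:
play_rows:
  rows:
    - [[0.31, 0.55, 0.16], 0, 1.8]
    - [[0.6, 1.08, 0.41], 0, 1.8]

```text
time: 14.03
ee_pos: [0.4813, 0.0282, 0.1587]
tcp_rot: [-122.3, 89.8, -33.4]
wrist_force: [3.5, -8.7, 5.2]
opening: 0.021
```

Run:
```python
from h import *
knob();print(bot.get_obs()['wrist_force'])
print(arc(-475.7,7.5,12))
```

```text
t 14.0333 G [ 31.1  43.9 145.9] r 49.8 phi -112.3 Fboard [ 5.6 -8.6  2.9] drag 8.5 Frad 5.9 open 21.0
[ 3.48788677 -8.70279649  5.1728768 ]
[[[0.28, 0.5, 0.32], 0, 1.8], [[0.53, 0.95, 0.71], 0, 1.8], [[0.77, 1.36, 1.17], 0, 1.8], [[0.97, 1.71, 1.69], 0, 1.8], [[1.13, 2.0, 2.25], 0, 1.8], [[1.26, 2.22, 2.85], 0, 1.8], [[1.36, 2.37, 3.48], 0, 1.8], [[1.41, 2.44, 4.13], 0, 1.8], [[1.43, 2.44, 4.78], 0, 1.8], [[1.4, 2.36, 5.43], 0, 1.8], [[1.33, 2.21, 6.07], 0, 1.8], [[1.23, 1.99, 6.67], 0, 1.8]]
```

Call:
play_rows:
  rows:
    - [[0, 0, 0], 0, 1.8]
    - [[0, 0, 0], 0, 1.8]

```text
time: 14.2
ee_pos: [0.4806, 0.0284, 0.1584]
tcp_rot: [-128.6, 89.8, -39.7]
wrist_force: [2.3, -7.4, 2.6]
opening: 0.0208
```

Run:
```python
from h import *
knob();print(bot.get_obs()['wrist_force'])
print(arc(-475.7,4,3))
```

```text
t 14.2 G [ 30.4  44.2 145.9] r 49.8 phi -113.2 Fboard [ 3.4 -7.4  1.2] drag 6.0 Frad 5.5 open 20.8
[ 2.26373665 -7.43278536  2.64403086]
[[[0.15, 0.27, 0.16], 0, 1.8], [[0.3, 0.53, 0.35], 0, 1.8], [[0.44, 0.78, 0.55], 0, 1.8]]
```

Call:
play_rows:
  rows:
    - [[0.15, 0.27, 0.16], 0, 1.8]
    - [[0.3, 0.53, 0.35], 0, 1.8]

```text
time: 14.37
ee_pos: [0.4759, 0.0314, 0.1558]
tcp_rot: [-134.1, 89.7, -45.2]
wrist_force: [2.9, -11.9, 6.9]
opening: 0.0212
```

Run:
```python
from h import *
knob();print(bot.get_obs()['wrist_force'])
```

```text
t 14.3667 G [ 24.9  47.1 145.9] r 49.7 phi -120.3 Fboard [  6.  -11.8   4.6] drag 11.1 Frad 7.2 open 21.2
[  2.93018616 -11.8615663    6.85511975]
```

Call:
play_rows:
  rows:
    - [[0, 0, 0], 0, 3.8]
    - [[0, 0, 0], 0, 3.8]
    - [[0, 0, 0], 0, 3.8]
    - [[0, 0, 0], 0, 3.8]
    - [[-2, 0, 0], 0, 3.8]
    - [[-5, 0, 0], 0, 3.8]
    - [[-8, 0, 0], 0, 3.8]
    - [[-10, 3, 0], 0, 3.8]
    - [[-10, 6, 0], 0, 3.8]
    - [[-10, 10, 0], 0, 3.8]
    - [[-10, 14, 0], 0, 3.8]
    - [[-10, 14, 0], 0, 3.8]

```text
time: 15.37
ee_pos: [0.3301, 0.0354, 0.2565]
tcp_rot: [-68.1, 89.9, 20.9]
wrist_force: [-0.1, -0.7, 1.5]
opening: 0.0382
```

Run:
```python
from h import *
o=bot.get_obs();print(o['ee_pos'],o['wrist_force'],o['opening'])
im,d=bot.camera("scene");cv2.imwrite("pics/s20.png",cv2.resize(im[180:420,200:450],None,fx=2.4,fy=2.4,interpolation=cv2.INTER_CUBIC))
im,d=bot.camera("top");cv2.imwrite("pics/t20.png",cv2.resize(im[180:310,180:420],None,fx=3.3,fy=3.3,interpolation=cv2.INTER_CUBIC))
```

```text
[0.33005771 0.03542966 0.25647286] [-0.12594604 -0.72612243  1.49840815] 0.03824232539889046
```

View pics/s20.png

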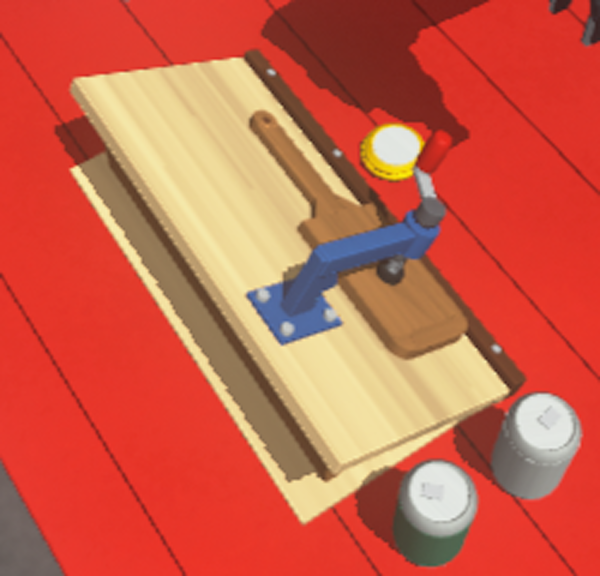

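View pics/t20.png

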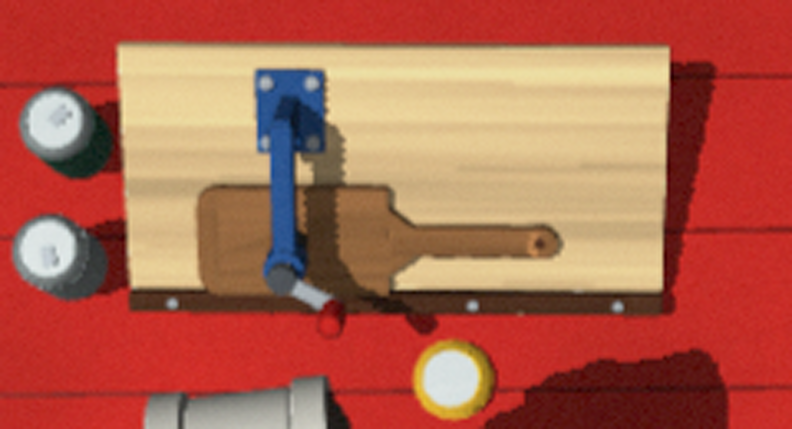

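Run:
```python
from h import *
rays=[]
for n,(u0,v0) in (("top",(180+330/3.3,180+318/3.3)),("scene",(200+434/2.4,180+150/2.4))):
    im,d=bot.camera(n);P=w2b(cloud(n,d));m=np.zeros((480,640),bool);u,v=int(u0),int(v0);m[v-13:v+14,u-13:u+14]=1
    hsv=cv2.cvtColor(im,cv2.COLOR_BGR2HSV);m&=((hsv[...,0]<6)|(hsv[...,0]>174))&(hsv[...,1]>130)&(P[...,2]>.09)&(P[...,2]<.2)
    k,lab,st,ce=cv2.connectedComponentsWithStats(m.astype(np.uint8));i=1+np.argmax(st[1:,4]);print(n,st[i],ce[i]);rays.append(ray(n,*ce[i]))
(o1,d1),(o2,d2)=rays;t=np.linalg.lstsq(np.stack([d1,-d2],1),o2-o1,rcond=None)[0];p,q=o1+d1*t[0],o2+d2*t[1]
b=w2b((p+q)/2);r=b[:2]-[.05,.09];print(np.linalg.norm(p-q)*1e3,(b*1e3).round(1),np.hypot(*r)*1e3,np.degrees(np.arctan2(r[1],r[0])))
f=lambda x,y:(180+x/3.3-.35,180+y/3.3-.35)
for p in((198,230),(392,200),(350,185),(560,242)):print((hitb("top",*f(*p),.014)*1000).round(1))
```

```text
top [276 271   9  12  81] [280.25925926 276.49382716]
scene [373 234  16  20 169] [380.78106509 242.76923077]
1.6032666392234423 [ 22.   45.7 137.3] 52.37439072680066 -122.25465692724597
[ 57.9 173.2  14. ]
[86.9  0.7 14. ]
[100.6  37.5  14. ]
[  48.6 -147.7   14. ]
```

Run:
```python
from workcell import bot
print(bot.job_done())
```

```text
the job is handed in; nothing more can be done
None
```

I slid the paddle along the ledge under the foot, wound the clamp down onto the blade and let go of the crank. The job was handed in at about 15.5 s of the 70 s allowed.

**Paddle:** I pushed it with the closed fingertips on the handle's end. The final pictures put the blade's centre about 87 to 91 mm along the board, against the 90 mm target. The blade's lower edge is on the ledge, and the paddle's position did not change during clamping.

**Clamp:** I wound the crank clockwise about 9.3 rad. Drag at the knob went from about 1.5 N to 3.5 N where the foot met the blade. It reached about 10 N at the end, roughly 1 rad past meeting, which I estimate is a press of 45 to 85 N. The foot's press was not measured directly.

**After release:** the crank stayed where I left it, at about -122° by camera against -120° when gripped. The arm was well clear, and the cans and dustpan were not touched. The final views showed the three cans in place; I did not look at the dustpan again.

**Checks that disagreed:**
- One drag reading, 7.6 N, came with 15 N along the screw. I opened and re-gripped the knob to clear that, and later readings still carried 3 to 7 N of sideways force from a small radius error.
- The knob's height in the first pictures suggested the foot would meet the blade about 3 rad later than it did. I relied on the feel at the knob instead.

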